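# Load and lock a fuel rail in the part marker

## Robot

A 6-joint arm with a two-finger parallel gripper is mounted at the origin on the work surface. World frame = base frame: x ahead of the robot, y to its left, z up, the work surface at z = 0. Lengths are in m, angles in rad, forces in N, time in s.
With the tool pointing down it reaches from about 0.25 to 0.8 m from the base axis. Payload 3.9 kg.
Tool frame: the origin (TCP) lies at the very end of the fingers, on their centre line; the grasp point (between the pads) lies 19 mm behind it; x points along the fingers, y is the direction in which the jaws open and shut, and the axes are right-handed (so a half turn about x gives the same grasp; the last joint's range is limited). The gripper opens to 85 mm and grips with 20 to 120 N. Pads are 22 mm wide; open, the fingers measure 114 mm over their backs; the gripper's body (76 mm by 85 mm) begins 54 mm behind the grasp point. The pads swing forward as they close: fully open they stand 13 mm farther back than shut.
Start: joints at [-1.135, 0.26, -0.138, 1.173, 0, 1.571], TCP at [0.222, -0.476, 0.231] pointing down, gripper open.
Joint ranges: [-2.78, 2.78], [-0.83, 1.72], [-1.28, 1.37], [-1.9, 2.12], [-1.57, 1.48], [-3.14, 3.14]. Speed limits (rad/s): [2.57, 2.57, 3.14, 3.14, 3.14, 3.14].

## Interface

Orientations are given as a unit quaternion [w, x, y, z].
In Python, from bench import r gives the robot as it stands. Calls block until the motion is done:
- r.move_to(position, orientation): joint-space move of the TCP to a pose.
- r.move_linear(position, velocity=0.15, frame=None, contact_N=None): straight line of the TCP; frame=None keeps the orientation; velocity is the mean speed in m/s. With contact_N (N) it stops when the force on the tool has changed by that much, and returns True; else False.
- r.movej(angles): joint-space move.
- r.open_gripper() and r.close_gripper(newtons=None): open the fingers fully, or close them until they stop; newtons is the grip in N (None keeps the last).
- r.sleep(seconds).
- r.inverse_kinematics(position, orientation): joint angles nearest the present ones, or None.
- r.state(): the state.
- r.read_camera(name): name is "scene" or "top" or "wrist"; returns the picture (480x640x3 uint8, blue, green, red); there is no depth.
- r.camera_params(name): a dict with "vertical_fov" (degrees; the focal length in pixels is half the picture's height over the tangent of half this angle, whatever the lens; pixels are square), "cx", "cy" (the principal point, pixels), "dist" ([k1, k2, p1, p2, k3] as OpenCV has them; the pictures are not rectified), "T" (4x4, takes a point from camera to world coordinates). Camera axes: x right, y down, z forward; pixel columns grow to the right and rows downward; lengths in m; the calibration is good to about 2 mm. A picture is of the moment at which its call begins: read the wrist's pose just before it. camera_params takes no time and is no camera call; for the wrist camera it gives the pose at the moment of the call.
A pose or a line that the arm cannot do raises r.IKError and nothing moves.
- r.hand_in(): hands the job in, once; it reports no verdict.
The state is a dict: "time": time; "qpos": joint angles; "joint_velocities": joint speeds; "joint_efforts": joint torques, N m; "tcp_pos": TCP position; "ee_rot": TCP orientation; "ft_force": force on the tool from outside, world axes, zero at the start; "wrist_torque": the same for the moment, N m; "grip_width": opening from 0.0 (shut) to 1.0 (fully open).
Only numpy, scipy, OpenCV 4.12 (cv2) and the standard library are available. Lean on these libraries where they do the work, as an engineer would, in place of code of your own. Each camera call takes 0.05 s, during which the arm holds its last target. There are 200 camera calls.

## Task

Load the aluminium fuel rail into the blue marking machine: pull the machine's red slide knob all the way out, take the rail out of its carton and slide it, brass end first and round bosses up, along the channel under the machine's head until it meets the end stop, flat on the channel floor. Then push the red knob fully home so that its bolt shuts the channel behind the rail, and only after that press the head's black-tipped lever all the way down. Let go of everything, and leave the other goods where they are.

Things in the scene. Friction and masses are not known exactly. Their poses are not given: they have to be found in the camera images.
- marker: blue bench marking machine, fixed. Origin on the bench, z up; its y runs along the channel, inwards under the head; its -x side roughly faces the robot (turned 0 to 0.4 rad about z). All mm below are in this frame. Grey base plate 12 thick, x -75 to 125, y -120 to 130. Guide block of the bolt: x -70 to -45, y -116 to -80, top z 50, with a brass detent pin on top that stands up to z 62
- channel_entry (a point): centre of the channel floor at its open end (machine x 0, y -84, z 30 mm). The floor is a steel saddle 24 mm wide, top z 30, from y -84 to 105; from y -84 to -10 it is open from above and free on both sides. Guide walls 33 mm apart (tops z 52) from y 15 to 105, with a mouth flared to about 50 mm from y -10
- channel_stop (a point): centre of the channel floor at the end stop's face (machine x 0, y 105, z 30 mm). The channel is covered from y 10 to 130 by a nose plate: underside z 80, top z 92, x -45 to 60. The head housing above it: x -35 to 110, y 50 to 130, top z 202 (a black stub on it to z 232). Post: x 60 to 110, y 10 to 130
- knob_grip (a point): centre of the red slide knob: a disc 38 mm in diameter, 18 mm thick, its axis along the machine's x, on a 14 mm stem. Home, it lies at machine x -104, y -98, z 39 mm, with 25 mm of bare stem between it and the guide block and nothing under it
- slideknob (a joint): knob travel in m: 0 home (at the start), 0.05 fully out, along the machine's -x. A spring detent with a ridge 7 mm from either end: about 9 N to climb it either way, past it the knob snaps on; friction (2.5 N) between. It carries a steel bolt (z 32 to 49, y -104 to -92): home, its tip at x +16 shuts the channel; out, its tip is at x -34 and the channel is free
- lever_tip (a point): centre of the black ball (28 mm in diameter) at the end of the head's lever. The pivot lies at machine x -47, y 90, z 150 mm; the lever points to the machine's -x; ball centre 85 mm from the pivot
- lever (a joint): angle of the lever in rad: at 0 it points 0.5 rad above level, at 0.9 it is right down, 0.4 rad below level. Starts at 0 to 0.2. It stays where it is left; about 3 N on the ball moves it
- carton: brown cardboard sleeve carton, fixed, that holds the fuel rail: 112 mm long (x), 76 mm wide, 68 mm high; walls 4 mm, inside 68 mm wide and 64 mm high, no floor (the rail lies on the bench), closed at +x, open at its -x end (x = -56 mm), which roughly faces the robot. Origin: centre of its underside; white label on top
- rail: fuel rail, 0.25 to 0.5 kg, 190 mm long: aluminium bar 28 mm wide, 34 high, from x -95 to 65, brass fitting (22 mm across) on to x 95; three dark bosses (18 mm across, 6 high) on top; blue band at the -x end. Origin: middle of its length, underside; z up. Starts with the brass end about 90 mm out of the carton, the rest covered; once loaded, the blue-band 95 mm stay uncovered
- rail_nose (a point): centre of the rail's brass end face (x = 95, z = 17 mm of the rail)
- rail_tail (a point): centre of the rail's blue-band end face (x = -95, z = 17 mm of the rail)
- carton_b: a second sleeve carton like the first, fixed, beside it, that holds the black strut
- strut: bystander: black gas strut, 185 mm long, 32 mm wide and high, lying half out of the second carton; origin at the middle of its underside
- can: bystander: yellow can with white label and lid, 52 mm in diameter, 130 mm high, standing; origin at the centre of its underside
- partbox: bystander: red box 50 x 70 x 45 mm high; origin at the centre of its underside
Not all that is in view belongs to the job. What is shaped like the rail but green is not meant.

How it is judged:
By the outcome, as a careful person would: the job done as asked, in the order asked, and still so for the second after the job is handed in, with the robot touching nothing.
It also fails if it takes over 72 s, if anything falls off the work surface, if the arm or the gripper's body presses on something with over 40 N, if the wrist force passes 120 N, or if a joint passes its speed limit or range.

## Working session

There is one attempt and no reset: what is moved stays moved. The work goes in short steps, each a Python script; the robot and the scene stay as the last script left them, time stands still between calls to the robot, and variables do not carry over. Pictures are saved under pics/ and viewed, about 8 in all and at most 12, crops included, and the job is handed in when it is done.

```bash
mkdir -p pics; ls; python3 - <<'E'
from bench import r
import cv2, numpy as np
for n in ("scene","top"):
    im=r.read_camera(n); cv2.imwrite(f"pics/{n}0.png",im); p=r.camera_params(n)
    print(n,{k:(np.round(v,4).tolist() if k!="T" else np.round(v,3).tolist()) for k,v in p.items()})
s=r.state(); print(s)
E
```

```text
pics
scene {'vertical_fov': 55.7475, 'cx': 324.3164, 'cy': 238.5763, 'dist': [0.0098, 0.0, 0.0, 0.0, 0.0], 'T': [[0.151, 0.539, -0.828, 1.417], [0.988, -0.089, 0.122, -0.114], [-0.008, -0.837, -0.547, 0.687], [0.0, 0.0, 0.0, 1.0]]}
top {'vertical_fov': 56.4097, 'cx': 316.8061, 'cy': 241.0369, 'dist': [-0.0311, 0.0, 0.0, 0.0, 0.0], 'T': [[-0.007, -0.993, 0.117, 0.453], [-1.0, 0.007, 0.0, 0.017], [-0.001, -0.117, -0.993, 1.033], [0.0, 0.0, 0.0, 1.0]]}
{'time': 0.1, 'qpos': array([-1.13500726e+00,  2.60618575e-01, -1.39221538e-01,  1.17270890e+00,
        1.76996350e-05,  1.57085265e+00]), 'joint_velocities': array([-0.00144245, -0.00340442,  0.00476298,  0.00095922, -0.00018539,
        0.00076818]), 'joint_efforts': array([-7.62434502e-05, -4.06507730e+01,  2.54527295e+01,  1.01017789e-02,
        4.37370647e-05,  1.16412983e-05]), 'tcp_pos': array([ 0.22136541, -0.47538032,  0.23055502]), 'ee_rot': array([-0.15223253, -0.69026325, -0.15344526,  0.69051898]), 'ft_force': array([0.05663155, 0.34133487, 0.7159335 ]), 'wrist_torque': array([-0.01502352,  0.04953182,  0.03083659]), 'grip_width': 1.003250730582874}
```

View pics/top0.png

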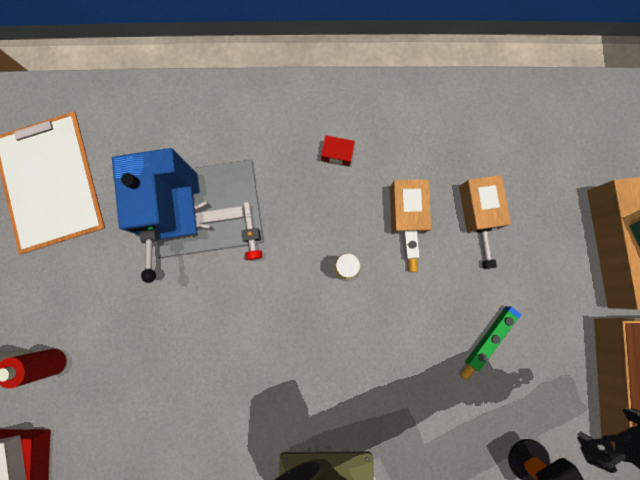

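View pics/scene0.png

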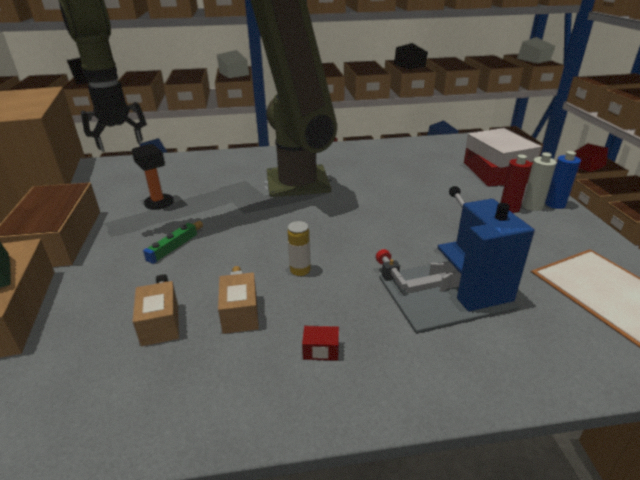

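The top view shows the machine at about (180,205), with the knob at (253,254) and the lever ball at (148,276). There are three rail-like candidates:
- **(412,250):** silver with a brass tip, in the left carton. It fits the description.
- **(487,250):** the black strut.
- **(490,343):** a green decoy.

I'll enlarge the crops to confirm this.

```bash
cat > h.py <<'E'
from bench import r
import cv2, numpy as np
from scipy.spatial.transform import Rotation as R
def K(p):
    f=240/np.tan(np.radians(p["vertical_fov"])/2); return np.array([[f,0,p["cx"]],[0,f,p["cy"]],[0,0,1.]])
def back(p,uv,z):
    n=cv2.undistortPoints(np.array([[uv]],float),K(p),np.array(p["dist"]))[0,0]
    T=np.array(p["T"]); d=T[:3,:3]@[n[0],n[1],1]; o=T[:3,3]; return o+d*(z-o[2])/d[2]
def proj(p,X):
    Ti=np.linalg.inv(np.array(p["T"])); rv=cv2.Rodrigues(Ti[:3,:3])[0]
    return cv2.projectPoints(np.atleast_2d(np.array(X,float)),rv,Ti[:3,3],K(p),np.array(p["dist"]))[0][:,0]
def down(yaw):
    "tool down, jaw (tool y) direction at angle yaw in world"
    x=np.array([0,0,-1.]); y=np.array([np.cos(yaw),np.sin(yaw),0]); q=R.from_matrix(np.column_stack([x,y,np.cross(x,y)])).as_quat()
    return np.array([q[3],q[0],q[1],q[2]])
def mw(m,P):
    "machine mm -> world m; m=(x,y,yaw)"
    P=np.atleast_2d(np.array(P,float))/1000; c,s=np.cos(m[2]),np.sin(m[2])
    return np.column_stack([m[0]+c*P[:,0]-s*P[:,1], m[1]+s*P[:,0]+c*P[:,1], P[:,2]])
E
python3 - <<'E'
import cv2,numpy as np
a=cv2.imread("pics/top0.png")
cv2.imwrite("pics/c1.png",cv2.resize(a[145:290,105:270],None,fx=4,fy=4,interpolation=cv2.INTER_CUBIC))
cv2.imwrite("pics/c2.png",cv2.resize(a[170:280,380:520],None,fx=5,fy=5,interpolation=cv2.INTER_CUBIC))
E
```

```text
(no output)
```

View pics/c1.png

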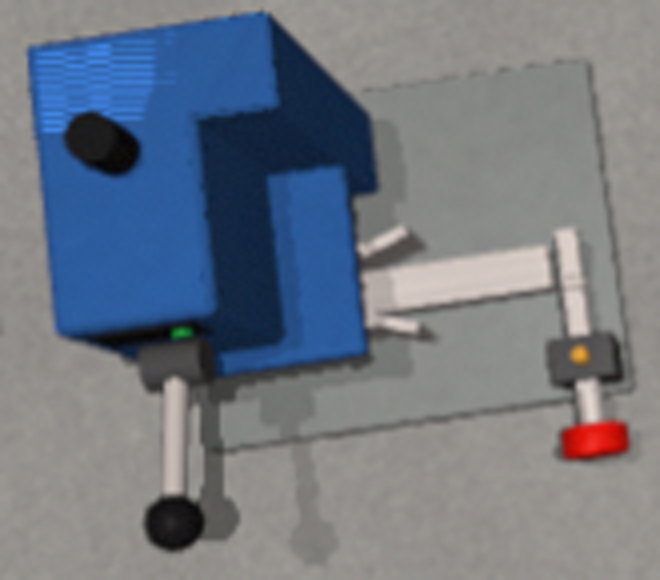

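View pics/c2.png

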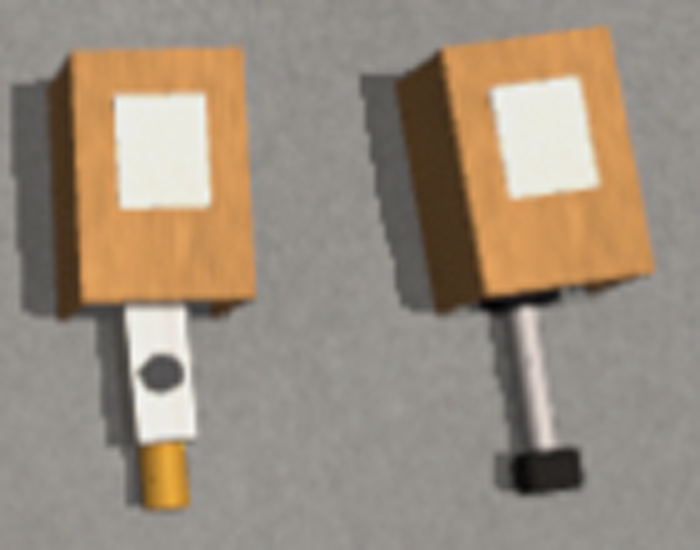

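The crops confirm it: the silver bar with the dark boss and brass tip, at full-picture (412,250), is the rail. Next I fit the machine and rail poses.

```bash
python3 - <<'E'
from h import *
from scipy.optimize import least_squares
p=r.camera_params("top")
C=lambda u,v:(105+u/4-.375,145+v/4-.375)
L=[((125,-120,12),(590,60)),((-75,-120,12),(633,388)),((-45,10,92),(366,355)),((-35,50,202),(215,318)),((110,50,202),(268,12)),((110,130,202),(30,48)),((-35,130,202),(60,333)),((16,-98,49),(566,228)),((-12,-84,30),(553,285)),((12,-84,30),(548,247))]
P=[a for a,b in L]; U=np.array([C(*b) for a,b in L])
f=lambda m:(proj(p,mw(m,P))-U).ravel()
s=least_squares(f,[.6,.3,.1],loss="soft_l1"); m=s.x; print("machine",m); print(np.round(f(m).reshape(-1,2),1).tolist())
np.save("m.npy",m)
print("knob,entry,stop",mw(m,[[-104,-98,39],[0,-84,30],[0,105,30]]).round(3).tolist())
for q in (0,.1,.2):
    b=[-47-85*np.cos(.5-q),90,150+85*np.sin(.5-q)]; print("ball",q,proj(p,mw(m,[b])),"seen",C(174,522), mw(m,[b]).round(3))
D=lambda u,v:(380+u/5-.4,170+v/5-.4)
for n,uv,z in [("barL",(140,443),.034),("barR",(195,438),.034),("exL",(125,307),.034),("exR",(186,305),.034),("boss",(162,372),.04),("brassend",(166,505),.022),("cartR0",(243,48),.068),("cartR1",(255,298),.068),("cartL0",(73,50),.068),("cartL1",(82,300),.068)]:
    print(n,back(p,D(*uv),z).round(4))
E
```

```text
machine [0.62884585 0.26903308 0.13315967]
[[0.6, -0.8], [0.4, 0.9], [0.3, -0.6], [1.0, -1.5], [-19.4, 1.4], [-0.9, -1.8], [-2.1, 0.7], [0.4, 0.4], [0.3, 0.7], [0.3, -0.1]]
knob,entry,stop [[0.539, 0.158, 0.039], [0.64, 0.186, 0.03], [0.615, 0.373, 0.03]]
ball 0 [[144.98905476 271.41212113]] seen (148.125, 275.125) [[0.496 0.342 0.191]]
ball 0.1 [[146.70283779 273.53495669]] seen (148.125, 275.125) [[0.493 0.342 0.183]]
ball 0.2 [[148.41350213 275.22544971]] seen (148.125, 275.125) [[0.49  0.341 0.175]]
barL [ 0.5304 -0.1858  0.034 ]
barR [ 0.5325 -0.2106  0.034 ]
exL [ 0.5919 -0.1809  0.034 ]
exR [ 0.5926 -0.2085  0.034 ]
boss [ 0.5616 -0.1954  0.04  ]
brassend [ 0.5031 -0.1992  0.022 ]
cartR0 [ 0.7025 -0.23    0.068 ]
cartR1 [ 0.5908 -0.2311  0.068 ]
cartL0 [ 0.7019 -0.1546  0.068 ]
cartL1 [ 0.5904 -0.1555  0.068 ]
```

```bash
python3 - <<'E'
from h import *
m=np.load("m.npy"); pi=np.pi
k=mw(m,[[-104,-98,39],[-154,-98,39]])
th=np.arctan2(-.0035,-.0607)
def t(n,p,y):
    for s in (0,pi):
        q=r.inverse_kinematics(np.array(p),down(y+s)); print(n,round(y+s,2),None if q is None else np.round(q,2).tolist())
t("knob",[k[0][0],k[0][1],.02],m[2]+pi/2); t("knobup",[k[0][0],k[0][1],.2],m[2]+pi/2); t("knobout",[k[1][0],k[1][1],.02],m[2]+pi/2)
t("railnose",[.548,-.197,.006],th+pi/2); t("railtail",[.531,-.2,.006],th+pi/2)
for y,z in ((-170,.2),(-170,.033),(-50,.033)): t(f"ch{y}",[*mw(m,[[0,y,0]])[0][:2],z],m[2])
t("lever",[*mw(m,[[-125,90,0]])[0][:2],.13],m[2]+pi/2)
t("leverup",[*mw(m,[[-125,90,0]])[0][:2],.25],m[2]+pi/2)
r.move_to(np.array([*mw(m,[[-60,-75,0]])[0][:2],.25]),down(m[2]+pi/2))
p=r.camera_params("wrist"); im=r.read_camera("wrist"); cv2.imwrite("pics/w1.png",im); np.save("w1.npy",p,allow_pickle=True)
print(r.state()["time"],r.state()["qpos"].round(2),np.array(p["T"]).round(3).tolist())
E
```

```text
knob 1.7 [0.29, 0.49, -0.38, 0.7, 0.0, 0.15]
knob 4.85 [0.29, 0.49, -0.38, 0.7, 0.0, -2.99]
knobup 1.7 [0.29, 0.34, -0.11, 1.12, 0.0, 0.15]
knobup 4.85 [0.29, 0.34, -0.11, 1.12, 0.0, -2.99]
knobout 1.7 [0.3, 0.42, -0.51, 0.64, 0.0, 0.17]
knobout 4.85 [0.3, 0.42, -0.51, 0.64, 0.0, -2.97]
railnose -1.51 [-0.35, 0.54, -0.34, 0.69, 0.0, 2.74]
railnose 1.63 [-0.35, 0.54, -0.34, 0.69, 0.0, -0.4]
railtail -1.51 [-0.36, 0.52, -0.38, 0.67, 0.0, 2.72]
railtail 1.63 [-0.36, 0.52, -0.38, 0.67, 0.0, -0.42]
ch-170 0.13 [0.15, 0.51, 0.16, 1.23, 0.0, 1.59]
ch-170 3.27 [0.15, 0.51, 0.16, 1.23, 0.0, -1.55]
ch-170 0.13 [0.15, 0.62, -0.1, 0.86, 0.0, 1.59]
ch-170 3.27 [0.15, 0.62, -0.1, 0.86, 0.0, -1.55]
ch-50 0.13 [0.33, 0.64, -0.06, 0.88, 0.0, 1.77]
ch-50 3.27 [0.33, 0.64, -0.06, 0.88, 0.0, -1.37]
lever 1.7 [0.61, 0.44, -0.13, 0.99, 0.0, 0.47]
lever 4.85 [0.61, 0.44, -0.13, 0.99, 0.0, -2.67]
leverup 1.7 [0.61, 0.38, 0.09, 1.28, 0.0, 0.47]
leverup 4.85 [0.61, 0.38, 0.09, 1.28, 0.0, -2.67]
2.8083 [ 0.31  0.4   0.12  1.29 -0.    0.18] [[-0.131, 0.957, 0.26, 0.513], [0.991, 0.127, 0.033, 0.177], [-0.001, 0.263, -0.965, 0.393], [0.0, 0.0, 0.0, 1.0]]
```

View pics/w1.png

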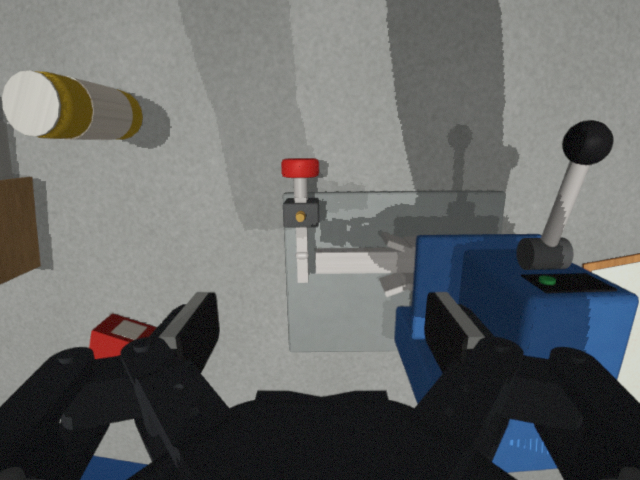

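The wrist view shows the knob at (300,168), base plate corners at (287,191), (505,191) and (290,351), the bolt tip at (303,281) and the nose corner at (416,236). I'll refit using these points.

```bash
python3 - <<'E'
from h import *
from scipy.optimize import least_squares
p=np.load("w1.npy",allow_pickle=True).item(); m0=np.load("m.npy")
L=[((-75,-120,12),(287,191)),((-75,130,12),(505,191)),((125,-120,12),(290,351)),((16,-98,49),(303,282)),((-12,-84,30),(316,252.5)),((12,-84,30),(316,272.5)),((-45,10,92),(416,236))]
P=[a for a,b in L]; U=np.array([b for a,b in L])
f=lambda m:(proj(p,mw(m,P))-U).ravel()
m=least_squares(f,m0,loss="soft_l1").x; print(m0,m); print(f(m0).reshape(-1,2).round(1).tolist()); print(f(m).reshape(-1,2).round(1).tolist())
print(mw(m,[[-104,-98,39]]),back(p,(300,168),.047))
for q in (0,.1,.2): print(proj(p,mw(m,[[-47-85*np.cos(.5-q),90,150+85*np.sin(.5-q)]])))
np.save("m1.npy",m)
E
```

```text
[0.62884585 0.26903308 0.13315967] [0.6257666  0.26996122 0.14073591]
[[-5.2, 2.8], [1.4, 3.3], [-2.9, 2.3], [-1.7, 2.2], [-1.3, 1.1], [-1.2, 1.7], [1.6, 3.2]]
[[-4.6, 1.0], [2.5, -0.2], [-1.1, 1.0], [-0.3, 0.2], [-0.2, -0.9], [0.1, -0.3], [3.0, -0.1]]
[[0.53654148 0.15834188 0.039     ]] [0.53768737 0.15856073 0.047     ]
[[602.5555462  152.04771121]]
[[594.27286806 145.47629709]]
[[585.87212611 140.56669854]]
```

```bash
python3 - <<'E'
from h import *
m=(np.load("m.npy")+np.load("m1.npy"))/2; np.save("mf.npy",m); pi=np.pi
o=down(m[2]+pi/2)
P=lambda x,y,z: mw(m,[[x,y,z]])[0]
r.move_to(P(-104,-98,110),o); r.move_linear(P(-104,-98,20),.15)
r.close_gripper(60); s=r.state(); print(s["grip_width"],s["tcp_pos"],s["ft_force"].round(1))
r.move_linear(P(-156,-98,20),.1); s=r.state(); print(s["grip_width"],s["tcp_pos"],s["ft_force"].round(1))
r.open_gripper(); r.move_linear(P(-160,-98,200),.3)
p=r.camera_params("wrist"); im=r.read_camera("wrist"); cv2.imwrite("pics/w2.png",im)
uv=proj(p,[P(-154,-98,47),P(-34,-98,49)]); print(uv.round(),r.state()["time"])
hsv=cv2.cvtColor(im,cv2.COLOR_BGR2HSV); k=((hsv[...,0]<6)|(hsv[...,0]>174))&(hsv[...,1]>180)&(hsv[...,2]>120)
n,l,st,c=cv2.connectedComponentsWithStats(k.astype(np.uint8)); print([(st[i].tolist(),c[i].round(1).tolist(), back(p,c[i],.047).round(4).tolist()) for i in range(1,n) if st[i,4]>100])
E
```

```text
0.4256916936839812 [0.53815493 0.15842799 0.02091603] [-0.4 -1.9  5.4]
0.41992176885788307 [0.48863665 0.15133938 0.02101202] [ 3.8 -0.7  3.1]
[[322. 232.]
 [322. 354.]] 6.7333
[([302, 223, 39, 12, 336], [320.4, 228.6], [0.485, 0.1494, 0.047]), ([97, 436, 54, 39, 1381], [121.8, 455.5], [0.7755, -0.0371, 0.047])]
```

The knob is out: the TCP travelled 50 mm and the red blob sits at the predicted pixel. Now the rail.

```bash
python3 - <<'E'
from h import *
pi=np.pi; th=np.arctan2(-.0035,-.0607); d=np.array([np.cos(th),np.sin(th),0]); o=down(th+pi/2+0)
if True:
    o=down(1.63)
O=np.array([.5315,-.1982,0])-d*.065
g=lambda x,z: O+d*x+np.array([0,0,z])
r.move_to(g(.05,.13),o); 
print(r.move_linear(g(.05,.008),.15,contact_N=15))
r.close_gripper(60); s=r.state(); print(s["grip_width"],s["tcp_pos"],s["ft_force"].round(1))
r.move_linear(g(.175,.008),.12); s=r.state(); print(s["grip_width"],s["tcp_pos"],s["ft_force"].round(1))
r.open_gripper(); r.move_linear(g(.175,.2),.3); r.move_to(g(.10,.30),o); print(r.state()["time"])
p=r.camera_params("wrist"); im=r.read_camera("wrist"); cv2.imwrite("pics/w3.png",im); np.save("w3.npy",p,allow_pickle=True)
X=[g(x+.125,z) for x,z in((-.095,.034),(.065,.034),(.095,.028))]; print(proj(p,X).round())
E
```

```text
False
0.316807092760735 [ 0.5468034  -0.19759381  0.00864228] [-0.5 -0.3  5. ]
0.3153993498687086 [ 0.42214802 -0.20481966  0.00857993] [1.8 1.  9.8]
12.7667
[[321. 261.]
 [321. 125.]
 [321.  98.]]
```

View pics/w3.png

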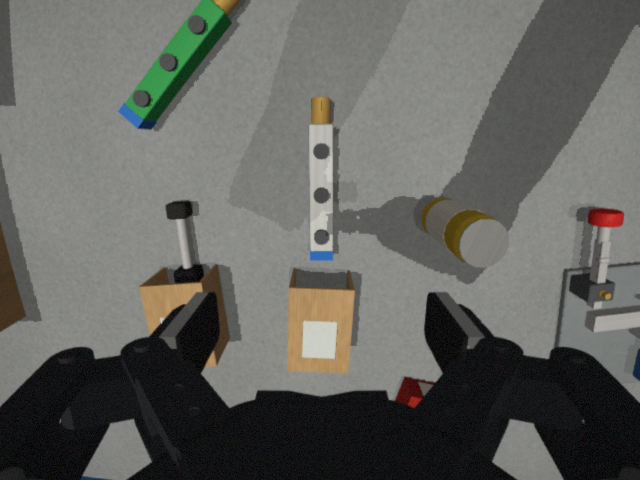

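The rail is out, flat and bosses up, exactly where predicted (nose (320,97), tail (321,260)). I'll regrasp it near the tail and carry it to the channel.

```bash
python3 - <<'E'
from h import *
pi=np.pi; th=np.arctan2(-.0035,-.0607); d=np.array([np.cos(th),np.sin(th),0])
m=np.load("mf.npy"); P=lambda x,y,z: mw(m,[[x,y,z]])[0]
O=np.array([.5315,-.1982,0])-d*.065
g=lambda x,z: O+d*(x+.125)+np.array([0,0,z])
o=down(th-3*pi/2+2*pi+0) if False else down(th+pi/2+pi)
r.move_to(g(-.06,.12),o); print(r.move_linear(g(-.06,.008),.15,contact_N=15))
r.close_gripper(100); s=r.state(); print(s["grip_width"],s["tcp_pos"],s["ft_force"].round(1))
r.move_linear(g(-.06,.22),.25); s=r.state(); print(s["ft_force"].round(1),s["wrist_torque"].round(2),s["qpos"].round(2))
o=down(m[2]); r.move_to(P(0,-170,220),o); r.move_linear(P(0,-170,70),.2)
s=r.state(); print(s["tcp_pos"],s["qpos"].round(2),s["time"])
p=r.camera_params("wrist"); im=r.read_camera("wrist"); cv2.imwrite("pics/w4.png",im); np.save("w4.npy",p,allow_pickle=True)
print(proj(p,[P(-12,-84,30),P(12,-84,30),P(12,-10,30),P(-12,-10,30),P(-75,-120,12),P(16.5,15,52),P(-16.5,15,52)]).round())
print("rail",proj(p,[P(-14,-45,96),P(14,-45,96),P(-11,-15,79),P(11,-15,79)]).round())
cv2.imwrite("pics/t4.png",cv2.resize(r.read_camera("top")[130:300,100:320],None,fx=3,fy=3))
E
```

```text
False
0.308817460222905 [ 0.53193011 -0.19824858  0.00871672] [-1.1  0.7  5.6]
[-0.3  0.  -3.9] [ 0.06 -0.24 -0.01] [-0.36  0.34 -0.06  1.18  0.   -0.41]
[0.65164598 0.10102691 0.07130918] [ 0.15  0.58 -0.05  0.93 -0.    1.59] 18.6833
[[ 296.  104.]
 [ 344.  104.]
 [ 346.  -60.]
 [ 294.  -60.]
 [ 191.  174.]
 [ 361. -151.]
 [ 279. -151.]]
rail [[ 273.  -54.]
 [ 366.  -55.]
 [ 287. -121.]
 [ 352. -121.]]
```

View pics/w4.png

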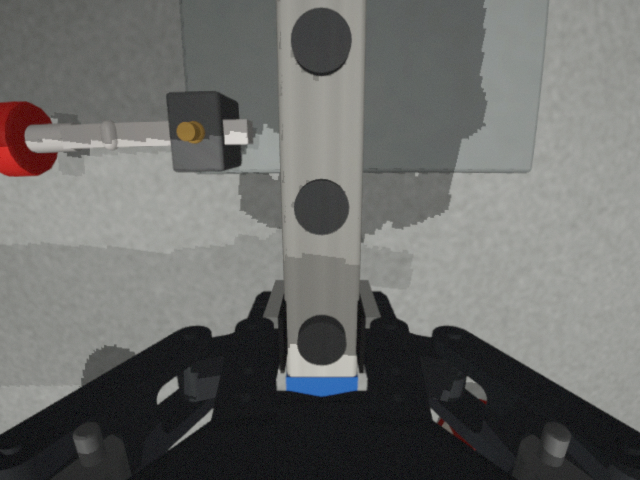

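The wrist view shows the rail centred over the channel line, the bolt withdrawn (tip (248,131)) and plate edges at about u=183 and 540. I'll refine the machine yaw and offset from those edges before inserting.

```bash
python3 - <<'E'
from h import *
from scipy.optimize import least_squares
p=np.load("w4.npy",allow_pickle=True).item(); m0=np.load("mf.npy")
im=cv2.GaussianBlur(cv2.imread("pics/w4.png"),(5,5),0).astype(float)
def edge(fix,lo,hi,axis):
    a=im[fix,lo:hi] if axis=="u" else im[lo:hi,fix]
    gr=np.linalg.norm(np.gradient(a,axis=0),axis=1); i=gr.argmax(); return lo+i,gr[i]
pts=[]
for v in range(5,85,8): pts.append(("L",edge(v,170,196,"u")[0],v))
for v in range(5,165,12): pts.append(("Rr",edge(v,522,556,"u")[0],v))
for u in list(range(375,440,10))+list(range(470,525,8)): pts.append(("B",u,edge(u,160,182,"v")[0]))
print(pts)
def f(m):
    e=[]
    for k,u,v in pts:
        X=back(p,(u,v),.012); c,s=np.cos(m[2]),np.sin(m[2]); dx,dy=X[0]-m[0],X[1]-m[1]
        x=(c*dx+s*dy)*1e3; y=(-s*dx+c*dy)*1e3
        e.append({"L":x+75,"Rr":x-125,"B":y+120}[k])
    return np.array(e)
s=least_squares(f,m0,loss="soft_l1"); print(m0,s.x); print(f(m0).round(1)); print(f(s.x).round(1))
np.save("m4.npy",s.x)
a=mw(m0,[[0,-84,0],[0,105,0]]); b=mw(s.x,[[0,-84,0],[0,105,0]]); print((a-b)*1e3)
E
```

```text
[('L', np.int64(179), 5), ('L', np.int64(179), 13), ('L', np.int64(180), 21), ('L', np.int64(180), 29), ('L', np.int64(181), 37), ('L', np.int64(181), 45), ('L', np.int64(182), 53), ('L', np.int64(183), 61), ('L', np.int64(183), 69), ('L', np.int64(184), 77), ('Rr', np.int64(549), 5), ('Rr', np.int64(548), 17), ('Rr', np.int64(547), 29), ('Rr', np.int64(546), 41), ('Rr', np.int64(545), 53), ('Rr', np.int64(543), 65), ('Rr', np.int64(542), 77), ('Rr', np.int64(541), 89), ('Rr', np.int64(540), 101), ('Rr', np.int64(538), 113), ('Rr', np.int64(537), 125), ('Rr', np.int64(536), 137), ('Rr', np.int64(534), 149), ('Rr', np.int64(532), 161), ('B', 375, np.int64(173)), ('B', 385, np.int64(173)), ('B', 395, np.int64(173)), ('B', 405, np.int64(173)), ('B', 415, np.int64(172)), ('B', 425, np.int64(173)), ('B', 435, np.int64(173)), ('B', 470, np.int64(173)), ('B', 478, np.int64(173)), ('B', 486, np.int64(173)), ('B', 494, np.int64(173)), ('B', 502, np.int64(173)), ('B', 510, np.int64(173)), ('B', 518, np.int64(173))]
[0.62730623 0.26949715 0.13694779] [0.62676947 0.2701302  0.1349108 ]
[ 0.5  0.2  0.5  0.2  0.5  0.2  0.5  0.7  0.4  0.6 -1.3 -1.3 -1.2 -1.2
 -1.1 -1.5 -1.4 -1.2 -1.  -1.3 -1.1 -0.8 -1.  -1.3  0.2  0.2  0.2  0.3
  0.9  0.3  0.4  0.6  0.6  0.7  0.7  0.8  0.9  0.9]
[ 1.   0.7  1.   0.7  1.   0.7  1.   1.3  1.   1.2 -0.8 -0.7 -0.7 -0.6
 -0.5 -1.  -0.8 -0.6 -0.4 -0.7 -0.4 -0.1 -0.4 -0.6 -0.4 -0.4 -0.4 -0.3
  0.3 -0.2 -0.2  0.   0.1  0.2  0.2  0.3  0.4  0.5]
[[ 0.70628859 -0.60985562  0.        ]
 [ 0.32484798 -0.66202628  0.        ]]
```

View pics/t4.png

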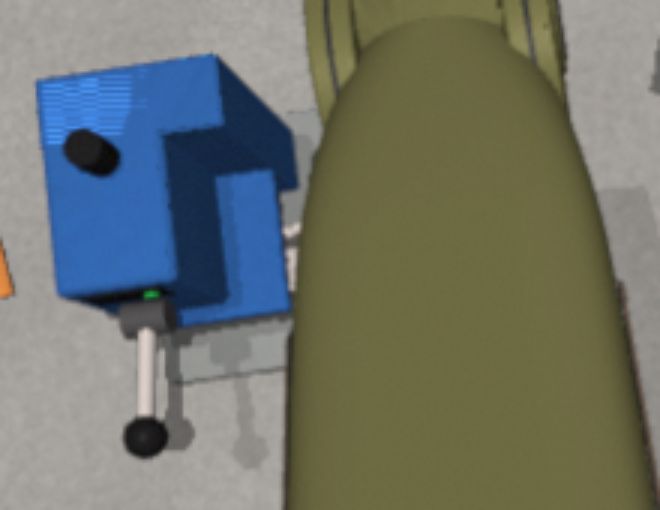

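The pose agrees within 1 mm. Inserting now.

```bash
python3 - <<'E'
from h import *
m=np.load("m4.npy"); P=lambda x,y,z: mw(m,[[x,y,z]])[0]
def mc(w):
    d=np.array(w)-[m[0],m[1],0]; c,s=np.cos(m[2]),np.sin(m[2]); return np.round([1e3*(c*d[0]+s*d[1]),1e3*(-s*d[0]+c*d[1]),1e3*d[2]],1)
o=down(m[2])
def st(n):
    s=r.state(); print(n,mc(s["tcp_pos"]),s["ft_force"].round(1),s["wrist_torque"].round(2),round(s["time"],1))
r.move_linear(P(0,-170,55),.15,frame=o) if False else r.move_to(P(0,-170,60),o); st("pre")
print(r.move_linear(P(0,-170,39.5),.05,contact_N=10)); st("low")
z=max(39.5,mc(r.state()["tcp_pos"])[2])+.5
c=r.move_linear(P(0,-56,z),.06,contact_N=18); print(c); st("slid")
if not c:
    c=r.move_linear(P(0,-42,z),.03,contact_N=15); print(c); st("stop")
p=r.camera_params("wrist"); im=r.read_camera("wrist"); cv2.imwrite("pics/w5.png",im)
E
```

```text
pre [  -0.4 -170.    60.1] [ 0.3  0.1 -3.5] [-0.22 -0.   -0.01] 19.0
False
low [  -0.3 -170.    39.2] [ 0.1 -0.3 -4. ] [-0.22  0.03 -0.02] 19.6
False
slid [ -0.  -56.3  40. ] [-0.3 -0.3 -4.1] [-0.23 -0.06  0.  ] 21.6
True
stop [ -0.3 -51.9  39.4] [ 1.9 -1.2  0.9] [-0.   -0.18 -0.13] 22.0
```

```bash
python3 - <<'E'
from h import *
m=np.load("m4.npy"); P=lambda x,y,z: mw(m,[[x,y,z]])[0]
def mc(w):
    d=np.array(w)-[m[0],m[1],0]; c,s=np.cos(m[2]),np.sin(m[2]); return np.round([1e3*(c*d[0]+s*d[1]),1e3*(-s*d[0]+c*d[1]),1e3*d[2]],1)
def st(n):
    s=r.state(); print(n,mc(s["tcp_pos"]),s["ft_force"].round(1),s["wrist_torque"].round(2),round(s["time"],1))
print(r.move_linear(P(0,-52,36.5),.02,contact_N=8)); st("down")
z=mc(r.state()["tcp_pos"])[2]
print(r.move_linear(P(0,-46,z),.03,contact_N=20)); st("push")
p=r.camera_params("wrist"); im=r.read_camera("wrist"); cv2.imwrite("pics/w5.png",im)
print(proj(p,[P(-14,-85,64),P(14,-85,64),P(0,-62+5,70),P(-12,-84,30),P(-34,-98,49)]).round())
E
```

```text
True
down [ -0.1 -52.   38.8] [ 0.4 -2.1  3.7] [0.3  0.06 0.07] 22.3
False
push [ -0.4 -51.8  39.2] [  1.7 -17.    4.8] [-2.21 -0.16  0.27] 22.6
[[290. 398.]
 [358. 398.]
 [323. 348.]
 [300. 348.]
 [251. 397.]]
```

View pics/w5.png

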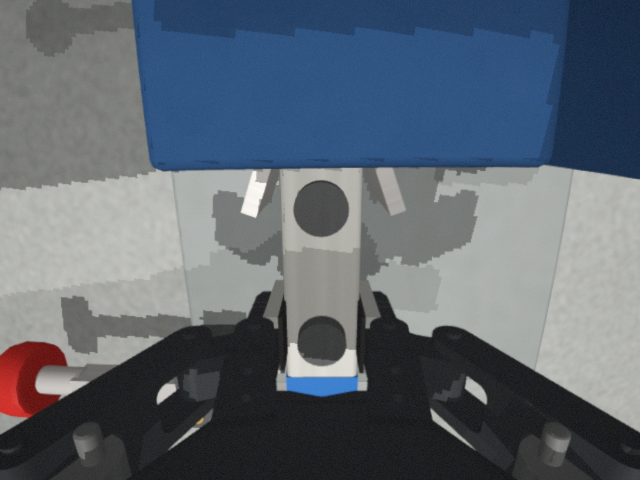

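The rail stands against the stop: a 17 N reaction to the push, no further travel, and the tail near the predicted row. I'll release and check the seating from above.

```bash
python3 - <<'E'
from h import *
m=np.load("m4.npy"); P=lambda x,y,z: mw(m,[[x,y,z]])[0]
r.move_linear(P(0,-52,38.5),.05); print(r.state()["ft_force"].round(1))
r.open_gripper(); r.move_linear(P(0,-52,120),.25); 
r.move_to(P(0,-130,170),down(m[2]))
p=r.camera_params("wrist"); im=r.read_camera("wrist"); cv2.imwrite("pics/w6.png",im); np.save("w6.npy",p,allow_pickle=True)
print(proj(p,[P(-14,-85,64),P(14,-85,64),P(-14,9,64),P(14,9,64),P(-14,-85,30),P(-34,-92,49),P(-34,-104,49)]).round(),r.state()["time"])
E
```

```text
[-0.4 -5.2  5.9]
[[303. 174.]
 [343. 174.]
 [302.  29.]
 [345.  29.]
 [306. 171.]
 [278. 182.]
 [279. 198.]] 24.5417
```

View pics/w6.png

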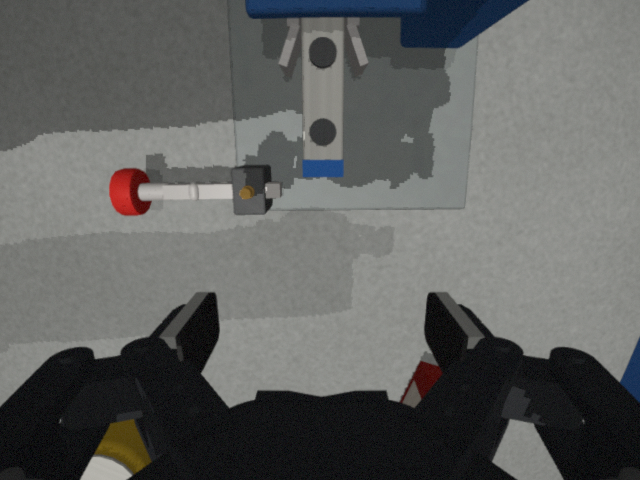

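The rail lies flat (band 303–343 as predicted), with its tail at row 176 against 174 predicted, so it could be about 1 mm short. I'll nudge it home from behind with closed fingers, then push the knob in.

```bash
python3 - <<'E'
from h import *
m=np.load("m4.npy"); P=lambda x,y,z: mw(m,[[x,y,z]])[0]; pi=np.pi
def mc(w):
    d=np.array(w)-[m[0],m[1],0]; c,s=np.cos(m[2]),np.sin(m[2]); return np.round([1e3*(c*d[0]+s*d[1]),1e3*(-s*d[0]+c*d[1]),1e3*d[2]],1)
def st(n):
    s=r.state(); print(n,mc(s["tcp_pos"]),s["ft_force"].round(1),s["grip_width"].round(3),round(s["time"],1))
r.close_gripper(60); r.move_linear(P(0,-118,150),.25); r.move_linear(P(0,-118,36),.2)
print(r.move_linear(P(0,-88,36),.04,contact_N=15)); st("nudge")
r.move_linear(P(0,-118,36),.15); r.move_linear(P(0,-118,130),.25); r.open_gripper()
o=down(m[2]+pi/2)
r.move_to(P(-154,-98,110),o); r.move_linear(P(-154,-98,20),.2); r.close_gripper(80); st("grip")
r.move_linear(P(-103,-98,20),.08); st("home")
r.move_linear(P(-101,-98,20),.05); st("home2")
r.move_linear(P(-104,-98,20),.05)
r.open_gripper(); r.move_linear(P(-110,-98,130),.25)
r.move_to(P(-90,-70,230),o)
p=r.camera_params("wrist"); im=r.read_camera("wrist"); cv2.imwrite("pics/w7.png",im); np.save("w7.npy",p,allow_pickle=True)
print(proj(p,[P(-104,-98,47),P(16,-98,49),P(0,-85,64)]).round()); st("end")
hsv=cv2.cvtColor(im,cv2.COLOR_BGR2HSV); k=((hsv[...,0]<6)|(hsv[...,0]>174))&(hsv[...,1]>180)&(hsv[...,2]>120)
n,l,s_,c=cv2.connectedComponentsWithStats(k.astype(np.uint8)); print([(c[i].round(1).tolist(), mc(back(p,c[i],.047))) for i in range(1,n) if s_[i,4]>100])
E
```

```text
TrueTraceback (most recent call last):
  File "<stdin>", line 8, in <module>
  File "<stdin>", line 6, in st
AttributeError: 'float' object has no attribute 'round'
```

```bash
cat >> h.py <<'E'
m=np.load("m4.npy"); P=lambda x,y,z: mw(m,[[x,y,z]])[0]; pi=np.pi
def mc(w):
    d=np.array(w)-[m[0],m[1],0]; c,s=np.cos(m[2]),np.sin(m[2]); return np.round([1e3*(c*d[0]+s*d[1]),1e3*(-s*d[0]+c*d[1]),1e3*d[2]],1)
def st(n):
    s=r.state(); print(n,mc(s["tcp_pos"]),s["ft_force"].round(1),round(float(s["grip_width"]),3),round(s["time"],1))
E
python3 - <<'E'
from h import *
st("nudged")
r.move_linear(P(0,-118,36),.15); r.move_linear(P(0,-118,130),.25); r.open_gripper()
o=down(m[2]+pi/2)
r.move_to(P(-154,-98,110),o); r.move_linear(P(-154,-98,20),.2); r.close_gripper(80); st("grip")
r.move_linear(P(-103,-98,20),.08); st("home")
r.move_linear(P(-101,-98,20),.05); st("home2")
r.move_linear(P(-104,-98,20),.05)
r.open_gripper(); r.move_linear(P(-110,-98,130),.25)
r.move_to(P(-90,-70,230),o)
p=r.camera_params("wrist"); im=r.read_camera("wrist"); cv2.imwrite("pics/w7.png",im); np.save("w7.npy",p,allow_pickle=True)
print(proj(p,[P(-104,-98,47),P(16,-98,49),P(0,-85,64)]).round()); st("end")
hsv=cv2.cvtColor(im,cv2.COLOR_BGR2HSV); k=((hsv[...,0]<6)|(hsv[...,0]>174))&(hsv[...,1]>180)&(hsv[...,2]>120)
n,l,s_,c=cv2.connectedComponentsWithStats(k.astype(np.uint8)); print([(c[i].round(1).tolist(), mc(back(p,c[i],.047))) for i in range(1,n) if s_[i,4]>100])
E
```

```text
nudged [ -0.  -96.3  36.2] [ 0.9 -0.7  0.4] -0.001 26.9
grip [-153.   -99.1   21.5] [-1.1 -3.3  8.9] 0.42 31.0
home [-103.1  -98.8   21.5] [-2.4 -2.2  9.8] 0.422 31.8
home2 [-103.1  -98.8   21.4] [-6.8 -2.5 12.9] 0.422 32.0
[[292. 203.]
 [295. 320.]
 [306. 312.]]
end [-91.1 -70.2 228. ] [ 0.4  0.2 -1.1] 1.001 33.9
[([290.4, 204.2], array([-103.2,  -99.6,   47. ]))]
```

The knob moved exactly 50 mm and stopped firm, so it is home at x = -103. Now the lever.

```bash
python3 - <<'E'
from h import *
o=down(m[2]+pi/2)
r.close_gripper(40)
r.move_to(P(-130,90,240),o); st("above")
r.move_linear(P(-131,90,205),.2)
print(r.move_linear(P(-133,90,165),.08,contact_N=40)); st("a")
c=r.move_linear(P(-128,90,134),.06,contact_N=40); print(c); st("b")
c=r.move_linear(P(-128,90,124),.04,contact_N=25); print(c); st("c")
r.move_linear(P(-130,90,240),.25)
r.move_to(P(-190,20,260),o)
p=r.camera_params("wrist"); im=r.read_camera("wrist"); cv2.imwrite("pics/w8.png",im)
for q in (.7,.8,.85,.9): print(q,proj(p,[P(-47-85*np.cos(.5-q),90,150+85*np.sin(.5-q))]).round(1))
a=cv2.imread("pics/w7.png"); cv2.imwrite("pics/m8.png",np.hstack([cv2.resize(a[170:360,250:400],(400,507)),cv2.resize(im[0:400,200:516],(400,507))])); st("end")
E
```

```text
above [-130.1   90.1  239.9] [ 0.6 -0.2 -0.9] -0.0 35.4
False
a [-132.3   90.   165.4] [ 0.1 -0.5 -0.2] 0.003 36.4
False
b [-128.1   89.5  133.4] [-0.8  0.2  0.3] -0.002 37.1
True
c [-127.1   89.9  130.4] [-1.9 -1.   8.9] -0.002 37.3
0.7 [[406.1 302. ]]
0.8 [[403.7 300.2]]
0.85 [[402.6 299.6]]
0.9 [[401.5 299.3]]
end [-190.4   19.7  258.8] [-0.2  0.4  0.3] -0.002 38.4
```

View pics/m8.png

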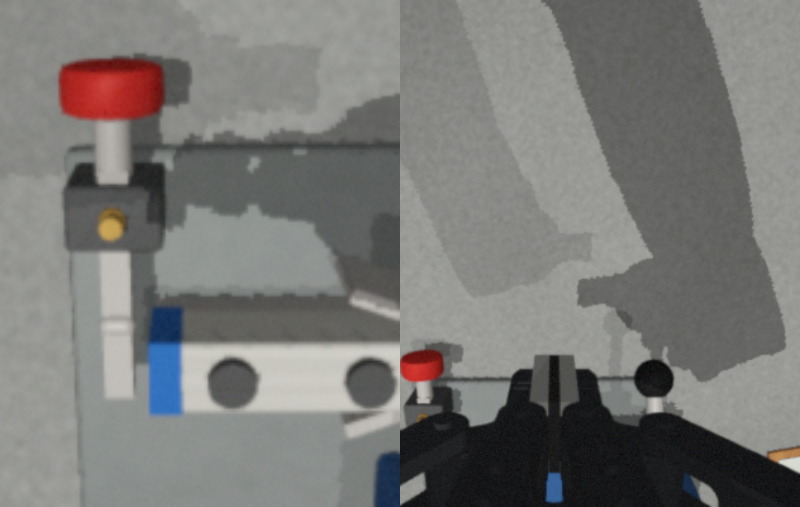

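```bash
python3 - <<'E'
from h import *
r.open_gripper(); r.sleep(.3); st("final"); r.hand_in()
E
```

```text
final [-190.   20.  260.] [ 0.1 -0.2  0.8] 0.999 39.5
the job is handed in; nothing more can be done
```

The fuel rail is loaded in the marking machine and the job is handed in at about 39.5 s. I pulled the knob out, drew the rail from its carton and slid it brass end first to the stop. Then I pushed the knob home and pressed the lever down last. I let go of everything, and the gripper ended open and clear.

What the last checks showed:
- **Rail:** it lies flat with bosses up, and it gave a firm 17 N reaction at the end stop. Its tail looked about 1 mm short of the predicted spot (row 176 against 174). I nudged it from behind until 15 N of contact. I did not measure the tail again after that.
- **Knob:** it travelled the full 50 mm and stopped at x ≈ -103 mm (home is -104). The picture shows the bolt across the channel behind the blue band.
- **Lever:** it met a hard stop with the fingertip at z 130.4 mm, where about 131 was expected. The ball's pixel matches 0.9 rad (right down).
- **Other goods:** I touched none of them, but I did not measure their positions again at the end.
- **Pose estimates:** the top and wrist camera fits of the machine's position first disagreed by about 3 mm. A later edge fit came within 1 mm of their average, and I used that for the insertion and all moves after it.

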